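Heft two potted transformers and hold the sound one in the test socket

TASK

On the left-hand bench, two black potted transformer blocks that look alike stand on a mat, but one was under-filled with resin and is clearly lighter. Lift each of them clear of the mat in turn to feel its weight, and leave the lighter one set down upright on the mat; put the heavier one into the test socket between the guide posts, its white dot at the end where the socket has its white dot, and press it fully down on the spring contacts. Finish while still gripping the block and holding it pressed down; do not drop the blocks, and leave the other things on the bench where they are.

Things in the scene. Friction and masses are not known exactly. Their poses are not given: they have to be found in the camera images.
- module_a_mid (a point): centre (half-way up) of one of two identical-looking potted transformer blocks: black case, dark grey resin top, 40 mm (its x) by 56 mm (its y) by 36 mm high (its z, up). Loose, upright. Grasp across the 40 mm width. White dot on top near its +y end. The blocks weigh 0.15 to 0.6 kg and differ by at least 200 g; which is heavier cannot be seen
- module_b_mid (a point): centre (half-way up) of the other potted transformer block; same size, axes and white dot at its +y end as the first
- module_a_dot (a point): centre of the white dot on top of the first block (18 mm toward its +y, 36 mm above its underside)
- module_b_dot (a point): centre of the white dot on top of the other block
- socket_seat (a point): test socket: where the centre of a block's underside sits when pressed fully down, 25 mm above the bench. The block stands upright with its length along the socket's y, its white dot toward the socket's +y. On the long sides the space between posts is free for fingers over 36 mm (18 mm either side of the middle), down to the base, 9 mm below this point
- contact_plate (a joint): orange spring-loaded contact plate in the socket's middle: travel in m, 0 = up (contact tips 5 mm above the seat point), 0.005 = fully down, where the block also meets fixed stops. About 2 N starts it; about 13 N in all, block's weight included, takes it fully down; a block's weight alone presses it less than 2 mm
- test_socket: the test socket, fixed: black base 96 mm (its x) by 100 mm (its y), 16 mm high, a white dot on it at the +y end; origin at the centre of its underside on the bench. Eight 8 mm steel guide posts, two at each side of the place, with 2 mm clearance to the block; their tapered tips stand 44 mm above the bench
- module_a: the first block's body; origin at the centre of its underside
- module_b: the second block's body; origin at the centre of its underside
- work_mat: blue-grey mat, fixed, 170 mm (x) by 250 mm (y), top 2 mm above the left-hand bench, on which the blocks stand; origin at the centre of its underside. Left and right bench are parted by an upright panel along y = 0.08, from x = 0.265 on, 0.49 m high: draw the arm in and swing it round in front of or over the panel. A grey box 0.16 m high stands left of the socket (x above 0.46, y above 0.305)
- reel: bystander: blue reel of solder wire, 57 mm across, 36 mm high; origin under its centre
- paste_pot: bystander: small white pot with red lid, 43 mm across, 30 mm high; origin under its centre
- blue_tape: bystander: roll of blue tape lying flat, 62 mm across, 18 mm high; origin under its centre
- green_board: bystander: green circuit board, 40 x 62 x 13 mm, lying flat; origin under its centre
- cutters: bystander: side cutters with black handles, 42 x 125 x 11 mm, lying flat; origin under its centre

How it is judged:
By the outcome, as a careful person would: the job done as asked, in the order asked, and still so for the second after the job is handed in, while the arm keeps its last pose, push and grip.
It also fails if it takes over 70 s, if anything falls off the work surface, if the arm or the gripper's body presses on something with over 40 N, if the wrist force passes 120 N, or if a joint passes its speed limit or range.

ROBOT

A 6-joint arm with a two-finger parallel gripper is mounted at the origin on a cart in front of the work surface, level with it; the furniture and walls round the work are solid. World frame = base frame: x ahead of the robot, y to its left, z up, the work surface at z = 0. Lengths are in m, angles in degrees, forces in N, time in s.
With the tool pointing down it reaches from about 0.275 to 0.725 m from the base axis. Payload 5.6 kg.
Tool frame: the origin (TCP) lies midway between the tips of the shut fingers; the grasp point (between the pads) lies 19 mm behind it; z points along the fingers, y is the line along which they close (so a half turn about z gives the same grasp; the last joint's range is limited). The gripper opens to 85 mm and grips with 20 to 120 N. Pads are 22 mm wide; open, the fingers measure 114 mm over their backs; the gripper's body (76 mm by 85 mm) begins 54 mm behind the grasp point. The pads swing forward as they close: fully open they stand 13 mm farther back than shut.
Start: joints at [91.478, 14.616, 6.199, 0, -81.583, -16.306], TCP at [0.141, 0.532, 0.231] pointing down, gripper open.
Joint ranges: [-168.99, 168.99], [-69.2, 112.95], [-62.41, 85.93], [-164.36, 98.24], [-168.68, -3.75], [-174.98, 174.98]. Speed limits (degrees/s): [147.25, 147.25, 180, 180, 180, 180].

INTERFACE

Orientations are given as [roll, pitch, yaw] about the fixed x, y, z axes, in that order (R = Rz(yaw) Ry(pitch) Rx(roll)).
In Python, from cell import robot, vision, ticket, spotter gives the robot as it stands. The module is installed in compiled form; this text tells all that it offers.
- The arm moves only by the tool drive_tool, never from a script. Its argument "rows" is a list of rows, each a list of 3 entries, a list of its own where there are three numbers: the shift along the tool's x, y, z in m, then the turn about the tool's z in degrees, then the opening, from -1 (shut) to 1 (fully open). In form: [[[x, y, z], roll, jaw], ...]. A call has 1 to 10 rows; each row is the pose to reach, as a shift and turn from the pose commanded when the call began, along the tool's axes at that moment; what a row does not reach only later rows make up. A row lasts 1/10 s, in which the tool goes at most 50 mm and 8.59 degrees, less where a joint would pass 70% of its speed; a pose out of reach is approached as far as the arm can. A call with a gripper value outside its range is refused whole. The fingers move at their own pace and stop on an object; "grip_force" is the grip in N (left out, the last holds). Time passes only in rows, so rows that repeat a pose let the fingers close. It gives the time, the measured TCP pose, the force, the opening and the grip force at its end, in the units of the state.
- robot.sense(): the state, without advancing time (a new reading comes with each control period).
- vision.snapshot(name): name is "scene" or "top" or "wrist"; returns a dict with "frame" (384x512x3 uint8, blue, green, red), "depth" (384x512 float32, m along the optical axis (not along the pixel's ray), 0 where there is no reading), "fx", "fy", "cx", "cy" (pixels), "camera_from_world" (4x4, takes a point from world to camera coordinates). Camera axes: x right, y up, looking along -z (the intrinsics and any distortion apply to the point x, -y, -z); pixel columns grow to the right and rows downward; lengths in m; the calibration is good to about 2 mm. A picture is of the moment at which its call begins.
- ticket.hand_in(): hands the job in; it is judged then, once.
Trained networks look in a picture, given as the dict that the camera call returned (one of the last four; its "shot" number tells which), for a name from the list of things; names that differ only in an ending like _2 or _b are one class to them, and where a whole thing is asked for, a point or a joint stands for the part that bears it (a point fixed in the world has none). Each returns a list of dicts, best first, with "confidence" (0 to 1); they miss things now and then, are a little off and sometimes report something else, mostly with a low value. They report only what shows in the picture. A call takes as long as a camera call.
- spotter.spot_in(picture, label): "at" ([column, row] in pixels, amid what is visible of it).
The state is a dict: "clock": time; "joint_positions": joint angles; "joint_vel": joint speeds; "joint_torque": joint torques, N m; "ee_pos": TCP position; "orientation": TCP orientation; "wrist_force": force on the tool from outside, world axes, zero at the start; "moment": the same for the moment, N m; "gripper_width": opening from 0.0 (shut) to 1.0 (fully open); "grasp_force": force on a finger pad.
Only numpy, scipy, OpenCV 4.12 (cv2) and the standard library are available. Lean on these libraries where they do the work, as an engineer would, in place of code of your own. Each camera call takes 0.05 s, during which the arm holds its last target. There are 200 camera calls.

## Working session

There is one attempt and no reset: what is moved stays moved. The work goes in short steps, Python scripts to look and compute and a tool call to move; the robot and the scene stay as the last step left them, time stands still between calls to the robot, and variables do not carry over. Pictures are saved under pics/ and viewed, at most 10 in all, crops included, and the job is handed in when it is done.

Besides the shell and the picture viewer there is one more tool, called after "Request:" as name(argument=value, ...), one argument or row to a line, values as JSON. drive_tool: Moves the arm, as the interface text tells. Its arguments: {"type":"object","properties":{"rows":{"type":"array","items":{"type":"array"}},"grip_force":{"type":"number"}},"required":["rows"]}

```bash
mkdir -p pics; cat > h.py <<'E'
import numpy as np, cv2
from cell import robot, vision, ticket, spotter
def ray(p,uv):
    T=np.linalg.inv(p["camera_from_world"]); u,v=uv
    d=T[:3,:3]@np.array([(u-p["cx"])/p["fx"],-(v-p["cy"])/p["fy"],-1]); return T[:3,3],d
def onz(p,uv,z):
    o,d=ray(p,uv); return o+d*(z-o[2])/d[2]
def cloud(p):
    v,u=np.mgrid[:384,:512]; D=p["depth"]
    c=np.stack([(u-p["cx"])/p["fx"]*D,-(v-p["cy"])/p["fy"]*D,-D],-1)
    T=np.linalg.inv(p["camera_from_world"]); return c@T[:3,:3].T+T[:3,3]
E
python3 - <<'E'
from h import *
s=robot.sense(); print(s)
P=[]
for n in ["scene","top","wrist"]:
    p=vision.snapshot(n); P.append(p["frame"]); print(n,np.linalg.inv(p["camera_from_world"])[:3].round(3).tolist(),p["fx"],[k for k in p])
    C=cloud(p)
    for l in ["module_a","module_a_dot","test_socket","contact_plate","work_mat"]:
        for r in spotter.spot_in(p,l)[:3]:
            u,v=r["at"]; print(l,round(r["confidence"],2),np.round(r["at"],1),C[int(v),int(u)].round(3))
    cv2.imwrite(f"pics/{n}0.png",p["frame"])
E
```

```text
{'clock': 0.0, 'joint_positions': array([ 9.14781608e+01,  1.46526006e+01,  6.13081008e+00, -2.73223579e-02,
       -8.15825699e+01, -1.63052896e+01]), 'joint_vel': array([-0.02054849,  0.08089099, -0.03512095,  0.088626  , -0.05566633,
        0.0433764 ]), 'joint_torque': array([-1.21764268e-03, -3.86629057e+01,  2.37949115e+01,  5.36562324e+00,
       -6.14043252e-03,  9.39738015e-06]), 'ee_pos': array([0.14057258, 0.53122258, 0.23040052]), 'orientation': array([ 1.79892250e+02, -3.36606802e-03, -1.48311499e+01]), 'wrist_force': array([-0.03730931,  0.40541069,  0.2591285 ]), 'moment': array([-0.01063443,  0.03529102,  0.06364628]), 'grasp_force': 0.0, 'gripper_width': 0.9980965899408407}
scene [[0.479, -0.737, 0.477, 1.077], [0.878, 0.399, -0.265, 0.044], [0.004, 0.546, 0.838, 1.017]] 445.00589497006126 ['frame', 'depth', 'fx', 'fy', 'cx', 'cy', 'camera_from_world', 'shot']
module_a 0.77 [215.3 158.9] [0.355 0.311 0.038]
module_a 0.56 [187.3 187.2] [0.408 0.203 0.038]
module_a_dot 0.94 [213.9 163.9] [0.367 0.299 0.037]
test_socket 0.8 [215.4 231.2] [0.558 0.212 0.03 ]
test_socket
[... 323 characters left out ...]
shot']
module_a 0.92 [283.6 261.9] [0.354 0.311 0.036]
module_a 0.73 [324.3 245.4] [0.393 0.206 0.04 ]
module_a_dot 0.91 [279.2 261.4] [0.354 0.322 0.039]
test_socket 0.76 [319.6 181.7] [0.56  0.211 0.027]
test_socket 0.28 [296.6 125. ] [0.712 0.269 0.03 ]
contact_plate 0.56 [316.5 181. ] [0.56  0.22  0.031]
contact_plate 0.38 [188.5 258.3] [0.362 0.56  0.007]
contact_plate 0.25 [294.9 260.3] [0.354 0.28  0.   ]
work_mat 0.75 [293.7 256.7] [0.364 0.282 0.001]
wrist [[-0.257, 0.926, 0.275, 0.211], [-0.966, -0.247, -0.073, 0.513], [0.0, -0.285, 0.959, 0.372]] 285.547825519249 ['frame', 'depth', 'fx', 'fy', 'cx', 'cy', 'camera_from_world', 'shot']
work_mat 0.65 [353.4   4.8] [0.291 0.379 0.001]
```

```bash
python3 - <<'E'
import cv2
a=cv2.imread("pics/scene0.png")[110:290,120:330]; b=cv2.imread("pics/top0.png")[120:310,220:400]
cv2.imwrite("pics/sc.png",cv2.resize(a,None,fx=3.3,fy=3.3,interpolation=2)); cv2.imwrite("pics/tc.png",cv2.resize(b,None,fx=3,fy=3,interpolation=2))
E
```

```text
(no output)
```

View pics/sc.png

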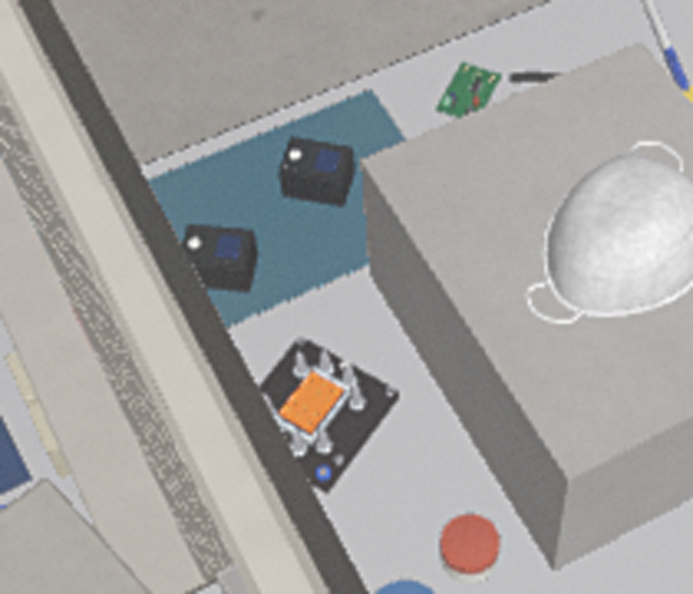

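View pics/tc.png

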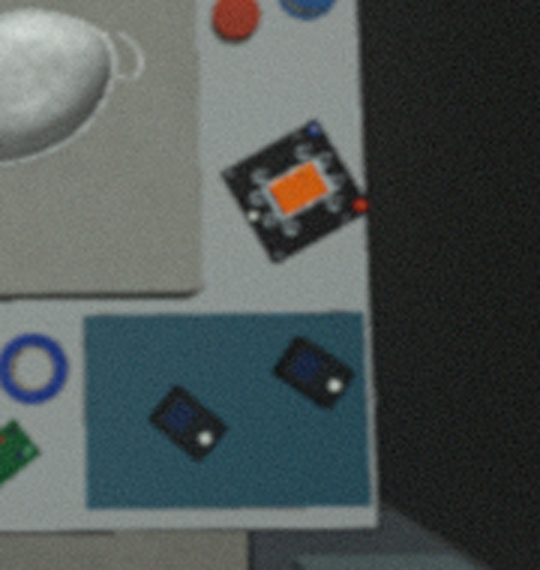

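The scene crop shows the two black blocks on the mat and the socket with its orange plate, beside the panel. In the top view (full pixels) the blocks are at about (283,261) and (324,244), with their dots at (288,266) and (331,248). The socket's white dot is at (304,192), the lower-left end. Next I measure poses.

```bash
python3 - <<'E'
from h import *
def rect(p,m,z,nm):
    cs,_=cv2.findContours(m.astype(np.uint8),0,1)
    for c in cs:
        if cv2.contourArea(c)<60: continue
        w=np.array([onz(p,q[0],z)[:2] for q in c],np.float32)
        r=cv2.minAreaRect(w*1000); b=cv2.boxPoints(r); 
        e=[b[1]-b[0],b[2]-b[1]]; L=max(e,key=np.linalg.norm)
        print(nm,"c",np.round(r[0],1),"size",np.round(r[1],1),"long axis deg",np.degrees(np.arctan2(L[1],L[0])).round(1))
for n in ["top","scene"]:
    p=vision.snapshot(n); f=p["frame"].astype(int); C=cloud(p); x,y,z=[C[...,i] for i in range(3)]
    reg=(x>.27)&(x<.45)&(y>.15)&(y<.4)
    rect(p,reg&(z>.030)&(z<.06),.038,n+" blk depth")
    mx=f.max(-1); sat=mx-f.min(-1)
    rect(p,reg&(mx<62),.038,n+" blk dark")
    rs=(x>.48)&(x<.65)&(y>.12)&(y<.30)&(z<.06)
    org=(f[...,2]>150)&(f[...,0]<90)&(f[...,1]<170)
    rect(p,rs&org,.028,n+" orange")
    rect(p,cv2.morphologyEx((rs&(mx<75)).astype(np.uint8),3,np.ones((9,9))),.016,n+" base")
    wd=(reg&(z>.02)&(f.min(-1)>130)).astype(np.uint8)
    k,_,st,ce=cv2.connectedComponentsWithStats(wd)
    for i in range(1,k):
        if st[i,4]>2: print(n,"dot",ce[i].round(1),onz(p,ce[i],.038).round(4))
    if n=="top":
        print("sockdot",onz(p,(304.3,191.7),.016).round(3)); 
        m=(z<.003)&(f[...,0]-f[...,2]>25)&(x<.5)&(y<.45)&(y>.1); print("mat x",x[m].min(),x[m].max(),"y",y[m].min(),y[m].max())
E
```

```text
top blk depth c [354.8 314.1] size [55.8 39.6] long axis deg 49.7
top blk depth c [396.5 205.1] size [56.5 39.9] long axis deg 54.5
top blk dark c [355.5 313.2] size [57.8 40.4] long axis deg 50.1
top blk dark c [396.8 206. ] size [60.2 42.6] long axis deg 55.6
top orange c [556.2 211.3] size [29.7 43.4] long axis deg -61.0
top base c [546.3 159.4] size [157.9 188.2] long axis deg -64.0
top dot [331.1 248.1] [0.3852 0.1881 0.038 ]
top dot [288.  265.7] [0.3423 0.299  0.038 ]
sockdot [0.533 0.249 0.016]
mat x 0.27890989103095665 0.4484642978090447 y 0.15279361914810252 0.44166904284843495
scene blk depth c [400.1 201.2] size [56.9 44.4] long axis deg 54.7
scene blk depth c [359.6 309.4] size [56.2 47.3] long axis deg 49.7
scene orange c [556.5 209. ] size [31.4 42.8] long axis deg -61.3
scene base c [559.3 209.7] size [92.4 96.2] long axis deg -61.2
scene dot [209.1 156.1] [0.3415 0.2993 0.038 ]
scene dot [178.5 183.2] [0.3855 0.1882 0.038 ]
```

Block A is at (354.5, 313.5) mm with its dot along 230°, and block B is at (396.5, 205) with its dot along 235°. The socket is at (557, 210) with its dot along about 119°. The sizes match the given ones. I move above A with yaw 50.

Request:
drive_tool(
  rows=[
    [[0.03,0.018,0.009],-7,1],
    [[0.065,0.039,0.02],-15,1],
    [[0.1,0.06,0.03],-23,1],
    [[0.135,0.081,0.041],-31,1],
    [[0.17,0.102,0.052],-39,1],
    [[0.205,0.123,0.063],-47,1],
    [[0.24,0.144,0.073],-55,1],
    [[0.262,0.157,0.08],-63,1],
    [[0.262,0.157,0.08],-65,1],
    [[0.262,0.157,0.08],-65,1],
  ],
  grip_force=80,
)

```text
clock: 2.0
ee_pos: [0.3543, 0.3122, 0.1512]
orientation: [180.0, 0.0, 50.1]
wrist_force: [-0.6, 0.5, 0.2]
gripper_width: 0.999
grasp_force: 0.0
```

```bash
cat >> h.py <<'E'
def rel(p,s,C): # tool-frame xy of world points
    y=np.radians(s["orientation"][2]); d=np.asarray(C)[...,:2]-s["ee_pos"][:2]
    return np.stack([d@[np.cos(y),np.sin(y)],d@[np.sin(y),-np.cos(y)]],-1)
E
python3 - <<'E'
from h import *
s=robot.sense(); print(s["clock"],s["ee_pos"].round(4),s["orientation"].round(2),s["joint_positions"].round(1),s["wrist_force"].round(2))
p=vision.snapshot("wrist"); C=cloud(p); f=p["frame"]
cv2.imwrite("pics/w1.png",f)
m=((C[...,2]>.030)&(C[...,2]<.05)&(C[...,1]<.45)&(C[...,0]<.46)&(p["depth"]>0)).astype(np.uint8)
cs,_=cv2.findContours(m,0,1)
for c in cs:
    if cv2.contourArea(c)<300: continue
    w=np.array([onz(p,q[0],.038) for q in c]); r=cv2.minAreaRect((w[:,:2]*1000).astype(np.float32)); b=cv2.boxPoints(r)
    L=max([b[1]-b[0],b[2]-b[1]],key=np.linalg.norm)
    print(r, np.degrees(np.arctan2(L[1],L[0])), rel(p,s,np.array(r[0])/1000))
E
```

```text
2.0 [0.3543 0.3122 0.1512] [1.7999e+02 1.0000e-02 5.0080e+01] [ 60.5   8.3 -13.8   0.  -68.   79.6] [-0.57  0.54  0.16]
((437.6052551269531, 115.44141387939453), (49.3510856628418, 21.5731143951416), 0.7846845984458923) 0.78468406 [-0.09746167  0.19015573]
((398.6616516113281, 207.23678588867188), (52.8599853515625, 40.37284469604492), 54.71727752685547) 54.71728 [-0.05204556  0.10138427]
((356.51385498046875, 312.4905090332031), (55.524574279785156, 39.34601593017578), 49.99847412109375) 49.998455 [0.00163678 0.00151942]
```

View pics/w1.png

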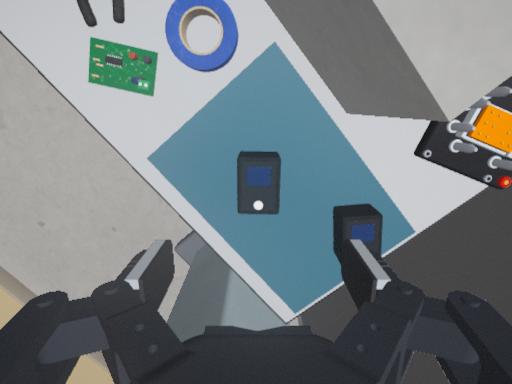

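The wrist view shows A at (259,183), midway between the jaws, with its dot toward the gripper, and B at (358,232). The descent is clear, so I grasp A.

Request:
drive_tool(
  rows=[
    [[0.001,0,0.04],0,1],
    [[0.0015,0,0.08],0,1],
    [[0.0015,0,0.115],0,1],
    [[0.0015,0,0.138],0,1],
    [[0.0015,0,0.147],0,1],
    [[0.0015,0,0.147],0,1],
    [[0.0015,0,0.147],0,0],
    [[0.0015,0,0.147],0,-0.4],
    [[0.0015,0,0.147],0,-1],
    [[0.0015,0,0.147],0,-1],
  ],
)

```text
clock: 3.05
ee_pos: [0.3555, 0.315, 0.0057]
orientation: [-180.0, -0.2, 50.2]
wrist_force: [-0.3, -1.1, 6.6]
gripper_width: 0.458
grasp_force: 81.2
```

Request:
drive_tool(
  rows=[
    [[0,0,0],0,-1],
    [[0,0,0],0,-1],
    [[0,0,0],0,-1],
    [[0,0,0],0,-1],
  ],
)

```text
clock: 3.45
ee_pos: [0.3555, 0.315, 0.0057]
orientation: [180.0, -0.2, 50.2]
wrist_force: [-0.8, -0.1, 6.2]
gripper_width: 0.458
grasp_force: 81.2
```

Request:
drive_tool(
  rows=[
    [[0,0,-0.005],0,-1],
    [[0,0,-0.015],0,-1],
    [[0,0,-0.03],0,-1],
    [[0,0,-0.045],0,-1],
    [[0,0,-0.05],0,-1],
    [[0,0,-0.05],0,-1],
    [[0,0,-0.05],0,-1],
    [[0,0,-0.05],0,-1],
    [[0,0,-0.05],0,-1],
    [[0,0,-0.05],0,-1],
  ],
)

```text
clock: 4.45
ee_pos: [0.3546, 0.3138, 0.0538]
orientation: [180.0, 0.1, 50.2]
wrist_force: [-0.2, 0.3, -2.5]
gripper_width: 0.457
grasp_force: 80.5
```

Request:
drive_tool(
  rows=[
    [[0,0,0],0,-1],
    [[0,0,0],0,-1],
    [[0,0,0],0,-1],
  ],
)

```text
clock: 4.75
ee_pos: [0.3548, 0.314, 0.0542]
orientation: [-180.0, 0.0, 50.2]
wrist_force: [0.7, 0.3, -2.1]
gripper_width: 0.457
grasp_force: 80.5
```

Request:
drive_tool(
  rows=[
    [[0,0,0.015],0,-1],
    [[0,0,0.03],0,-1],
    [[0,0,0.041],0,-1],
    [[0,0,0.046],0,-1],
    [[0,0,0.0485],0,-1],
    [[0,0,0.049],0,-1],
    [[0,0,0.049],0,-1],
    [[0,0,0.049],0,-0.1],
    [[0,0,0.049],0,0.3],
    [[0,0,0.049],0,1],
  ],
)

```text
clock: 5.75
ee_pos: [0.3551, 0.3144, 0.0057]
orientation: [180.0, -0.1, 50.2]
wrist_force: [0.6, -0.6, -0.1]
gripper_width: 0.781
grasp_force: 0.0
```

Request:
drive_tool(
  rows=[
    [[0,0,0],0,1],
    [[0,0,0],0,1],
    [[0,0,-0.02],0,1],
    [[0,0,-0.06],0,1],
    [[0,0,-0.1],0,1],
    [[0,0,-0.13],0,1],
    [[0,0,-0.14],0,1],
    [[0,0,-0.14],0,1],
  ],
)

```text
clock: 6.55
ee_pos: [0.3553, 0.3148, 0.1467]
orientation: [-180.0, -0.2, 50.2]
wrist_force: [-0.3, -0.4, -1.0]
gripper_width: 0.999
grasp_force: 0.0
```

Request:
drive_tool(
  rows=[
    [[-0.01,0.018,0],-1,1],
    [[-0.026,0.046,0],-2,1],
    [[-0.042,0.074,0],-3,1],
    [[-0.053,0.095,0],-4.5,1],
    [[-0.0573,0.102,0],-4.5,1],
    [[-0.0573,0.102,0],-4.5,1],
    [[-0.0573,0.102,0],-4.5,1],
  ],
)

```text
clock: 7.25
ee_pos: [0.3961, 0.205, 0.1446]
orientation: [-180.0, 0.1, 54.6]
wrist_force: [-0.2, 0.1, 0.5]
gripper_width: 1.001
grasp_force: 0.0
```

```bash
python3 - <<'E'
from h import *
s=robot.sense(); print(s["clock"],s["ee_pos"].round(4),s["orientation"].round(2),s["joint_positions"].round(1),s["wrist_force"].round(2))
p=vision.snapshot("wrist"); C=cloud(p); f=p["frame"]
cv2.imwrite("pics/w2.png",f)
m=((C[...,2]>.030)&(C[...,2]<.05)&(C[...,1]<.45)&(C[...,0]<.46)&(p["depth"]>0)).astype(np.uint8)
cs,_=cv2.findContours(m,0,1)
for c in cs:
    if cv2.contourArea(c)<300: continue
    w=np.array([onz(p,q[0],.038) for q in c]); r=cv2.minAreaRect((w[:,:2]*1000).astype(np.float32)); b=cv2.boxPoints(r)
    L=max([b[1]-b[0],b[2]-b[1]],key=np.linalg.norm)
    print(np.round(r[0],1),np.round(r[1],1), np.degrees(np.arctan2(L[1],L[0])), rel(p,s,np.array(r[0])/1000))
E
```

```text
7.25 [0.3961 0.205  0.1446] [-1.7997e+02  6.0000e-02  5.4640e+01] [ 47.6   5.6 -17.8  -0.  -66.6  97. ] [-0.16  0.07  0.47]
[358.2 116.4] [205.2  14.5] 0.35799617 [-0.09419932  0.02036647]
[398.3 203.5] [55.4 39.3] 54.562458 [4.25177346e-05 2.72174722e-03]
[355.9 311. ] [55.1 40.9] 50.049644 [ 0.06321809 -0.09409493]
```

View pics/w2.png

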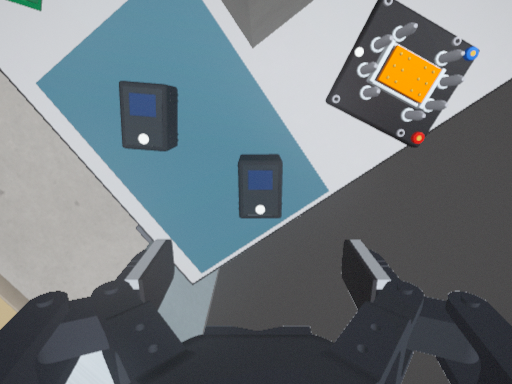

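A is upright on the mat at (147,118), and B is at (260,187), aligned with the jaws. The socket is at the upper right with its white dot at (359,52). I grasp B.

Request:
drive_tool(
  rows=[
    [[0,0,0.04],0,1],
    [[0,0,0.08],0,1],
    [[0,0,0.11],0,1],
    [[0,0,0.132],0,1],
    [[0,0,0.139],0,1],
    [[0,0,0.139],0,1],
    [[0,0,0.139],0,0],
    [[0,0,0.139],0,-0.4],
    [[0,0,0.139],0,-1],
    [[0,0,0.139],0,-1],
  ],
)

```text
clock: 8.3
ee_pos: [0.3975, 0.2053, 0.0077]
orientation: [179.9, -0.2, 54.7]
wrist_force: [-0.6, -1.1, 5.9]
gripper_width: 0.453
grasp_force: 81.8
```

Request:
drive_tool(
  rows=[
    [[0,0,0],0,-1],
    [[0,0,0],0,-1],
  ],
)

```text
clock: 8.5
ee_pos: [0.3975, 0.2053, 0.0077]
orientation: [179.9, -0.2, 54.7]
wrist_force: [0.1, -0.6, 5.8]
gripper_width: 0.455
grasp_force: 81.7
```

Request:
drive_tool(
  rows=[
    [[0,0,-0.005],0,-1],
    [[0,0,-0.015],0,-1],
    [[0,0,-0.03],0,-1],
    [[0,0,-0.045],0,-1],
    [[0,0,-0.06],0,-1],
    [[0,0,-0.07],0,-1],
    [[0,0,-0.07],0,-1],
    [[0,0,-0.07],0,-1],
    [[0,0,-0.07],0,-1],
    [[0,0,-0.07],0,-1],
  ],
)

```text
clock: 9.5
ee_pos: [0.3959, 0.2043, 0.0755]
orientation: [-180.0, 0.1, 54.7]
wrist_force: [-0.1, -0.5, -5.2]
gripper_width: 0.46
grasp_force: 81.3
```

Request:
drive_tool(
  rows=[
    [[0,0,0],0,-1],
    [[0,0,0],0,-1],
    [[0,0,0],0,-1],
  ],
)

```text
clock: 9.8
ee_pos: [0.3964, 0.2047, 0.0762]
orientation: [-180.0, 0.0, 54.7]
wrist_force: [0.0, -0.1, -5.0]
gripper_width: 0.454
grasp_force: 81.2
```

B pulls about 5.2 N (0.53 kg) against about 2.3 N for A, so B is the heavier one. I raise it and take it over the socket with a turn of +115.7°.

Request:
drive_tool(
  rows=[
    [[0,0,-0.02],0,-1],
    [[0,0,-0.05],6,-1],
    [[0.005,0.007,-0.075],14,-1],
    [[0.016,0.021,-0.085],22,-1],
    [[0.032,0.043,-0.085],30,-1],
    [[0.05,0.066,-0.085],38,-1],
    [[0.067,0.088,-0.085],46,-1],
    [[0.082,0.108,-0.085],54,-1],
    [[0.093,0.122,-0.085],61,-1],
    [[0.097,0.128,-0.085],65,-1],
  ],
)

```text
clock: 10.8
ee_pos: [0.5583, 0.2096, 0.1602]
orientation: [179.9, 0.0, -10.6]
wrist_force: [-0.7, -0.4, -5.9]
gripper_width: 0.454
grasp_force: 82.2
```

Request:
drive_tool(
  rows=[
    [[0,0,0],6,-1],
    [[0,0,0],14,-1],
    [[0,0,0],22,-1],
    [[0,0,0],30,-1],
    [[0,0,0],38,-1],
    [[0,0,0],45,-1],
    [[0,0,0],49,-1],
    [[0,0,0],50.7,-1],
    [[0,0,0],50.7,-1],
    [[0,0,0],50.7,-1],
  ],
)

```text
clock: 11.8
ee_pos: [0.5569, 0.2098, 0.1611]
orientation: [180.0, 0.0, -60.9]
wrist_force: [0.7, -0.2, -5.2]
gripper_width: 0.453
grasp_force: 82.2
```

```bash
python3 - <<'E'
from h import *
s=robot.sense(); print(s["clock"],s["ee_pos"].round(4),s["orientation"].round(2),s["joint_positions"].round(1),s["wrist_force"].round(2))
for n in ["wrist","scene"]:
    p=vision.snapshot(n); f=p["frame"]; cv2.imwrite(f"pics/{n}3.png",f)
E
```

```text
11.8 [0.5569 0.2098 0.1611] [179.98   0.   -60.95] [ 35.7  21.3   5.4  -0.  -74.1  -6.6] [ 0.67 -0.19 -5.19]
```

View pics/wrist3.png

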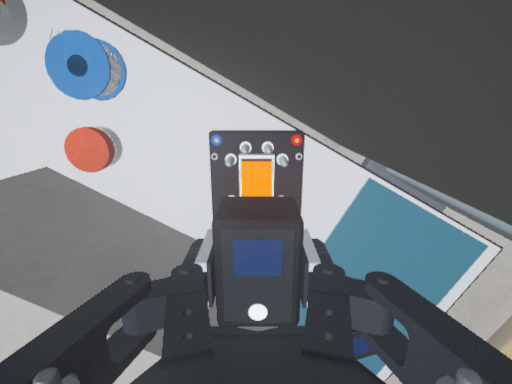

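View pics/scene3.png

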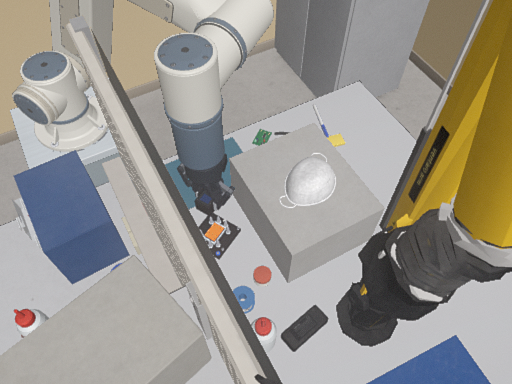

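The wrist view shows the held block with its dot at (258,311), on the socket's white-dot (near) end. The blue and red marks at (216,140) and (297,140) are at the far end. The scene view shows the arm clear of the box and panel. I measure the residual offset.

```bash
python3 - <<'E'
from h import *
s=robot.sense(); zt=s["ee_pos"][2]
p=vision.snapshot("wrist"); f=p["frame"].astype(int); C=cloud(p)
def R(uv,z): return (rel(p,s,onz(p,uv,z))*1000).round(1)
print("tcp",s["ee_pos"].round(4),zt)
# held block top by depth
zb=zt-.0057+.036; m=(abs(C[...,2]-zb)<.006); m[:, :205]=0; m[:,310:]=0
cs,_=cv2.findContours(m.astype(np.uint8),0,1); c=max(cs,key=cv2.contourArea)
w=np.array([rel(p,s,onz(p,q[0],zb)) for q in c])*1000; r=cv2.minAreaRect(w.astype(np.float32)); print("block top",np.round(r[0],1),np.round(r[1],1),r[2], "z med",np.median(C[m][:,2]))
d=(f.min(-1)>150); d[:295]=0; d[330:]=0; d[:,:240]=0; d[:,275:]=0; v,u=np.nonzero(d); print("blkdot",R((u.mean(),v.mean()),zb))
org=(f[...,2]>180)&(f[...,0]<90)&(f[...,1]<190); org[:140]=0; org[:,:230]=0; org[:,290:]=0
cols=[np.nonzero(org[v])[0] for v in range(168,192)]
l=np.mean([c.min() for c in cols]); rr=np.mean([c.max() for c in cols])+1
print("orange edges",l,rr,R((l-.5,180),.03),R((rr-.5,180),.03)," slope", np.polyfit(range(168,192),[(c.min()+c.max())/2 for c in cols],1))
v,u=np.nonzero(org); print("orange far edge",v.min(),R((258,v.min()),.03))
# base edges
dk=(f.max(-1)<70)
for v in (170,180,190):
    c=np.nonzero(dk[v,190:320])[0]+190; print("base",v,c.min(),c.max(),R((c.min(),v),.016),R((c.max(),v),.016))
c=np.nonzero(dk[110:160,257])[0]+110; print("base far",c.min(),R((257,c.min()),.016))
print("expect far base x=+50 from socket centre")
for n in ["top"]:
    q=vision.snapshot(n); g=q["frame"].astype(int); CC=cloud(q)
    cv2.imwrite("pics/t4.png",cv2.resize(q["frame"][150:220,280:360],None,fx=7,fy=7,interpolation=2))
cv2.imwrite("pics/w4.png",cv2.resize(p["frame"][110:340,190:330],None,fx=2.6,fy=2.6,interpolation=2))
E
```

```text
tcp [0.5569 0.2098 0.1612] 0.16118945466164153
block top [ 1.6 -0.2] [55.4 45.3] 0.09710457921028137 z med 0.19003813179160095
blkdot [-18.2  -0. ]
orange edges 242.0 271.0 [  3.5 -15.5] [ 3.5 13. ]  slope [2.78506387e-15 2.56000000e+02]
orange far edge 161 [22.4  0.7]Traceback (most recent call last):
  File "<stdin>", line 19, in <module>
    return umr_minimum(a, axis, None, out, keepdims, initial, where)
ValueError: zero-size array to reduction operation minimum which has no identity
```

```bash
python3 - <<'E'
from h import *
s=robot.sense()
p=vision.snapshot("wrist"); g=cv2.cvtColor(p["frame"],6).astype(float)
def R(uv,z): return (rel(p,s,onz(p,uv,z))*1000).round(1)
print(p["frame"][180,200:235:3].max(-1),p["frame"][120:165:4,257].max(-1))
def edge(a,off): # subpixel strongest gradient
    d=np.abs(np.diff(cv2.GaussianBlur(a.reshape(1,-1),(3,1),0)[0])); i=d.argmax(); w=d[max(0,i-2):i+3]; return off+max(0,i-2)+(w*np.arange(len(w))).sum()/w.sum()+.5
for v in range(165,190,6):
    a=g[v-2:v+3].mean(0); l=edge(a[200:222],200); r=edge(a[293:314],293); print("base",v,l.round(1),r.round(1),R((l,v),.016),R((r,v),.016))
for u in (235,258,285):
    a=g[:,u-2:u+3].mean(1); t=edge(a[118:142],118); print("far",u,t.round(1),R((u,t),.016))
cv2.imwrite("pics/w4.png",cv2.resize(p["frame"][110:340,190:330],None,fx=2.6,fy=2.6,interpolation=2))
E
```

```text
[219 218 218 218  92  91  91  93  89  88  92  89] [218 218 218  80  88  90  89  89  89 241 139 255]
base 165 210.1 302.7 [ 15.8 -48. ] [15.6 46.3]
base 171 210.4 302.4 [  9.5 -48. ] [ 9.4 46.2]
base 177 210.6 302.1 [  3.2 -48. ] [ 3.1 46.2]
base 183 210.9 301.9 [ -3.2 -48.1] [-3.3 46.3]
base 189 211.2 301.6 [ -9.7 -48. ] [-9.8 46.2]
far 235 130.1 [ 50.6 -21.8]
far 258 130.1 [50.6  0.8]
far 285 130.1 [50.5 27.3]
```

View pics/w4.png

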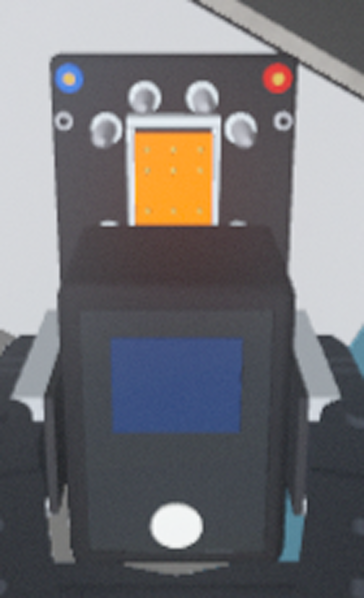

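Request:
drive_tool(
  rows=[
    [[0,-0.0006,0.02],0,-1],
    [[0,-0.0006,0.045],0,-1],
    [[0,-0.0006,0.07],0,-1],
    [[0,-0.0006,0.09],0,-1],
    [[0,-0.0006,0.1],0,-1],
    [[0,-0.0006,0.103],0,-1],
    [[0,-0.0006,0.103],0,-1],
    [[0,-0.0006,0.103],0,-1],
  ],
)

```text
clock: 12.8
ee_pos: [0.5584, 0.2105, 0.0596]
orientation: [-179.9, -0.0, -61.0]
wrist_force: [0.5, -0.4, -4.5]
gripper_width: 0.454
grasp_force: 82.1
```

```bash
python3 - <<'E'
from h import *
s=robot.sense(); print(s["ee_pos"].round(4),s["orientation"].round(2),s["wrist_force"].round(1))
p=vision.snapshot("wrist"); g=cv2.cvtColor(p["frame"],6).astype(float)
q=vision.snapshot("scene")
a=cv2.resize(p["frame"][120:340,180:340],None,fx=2.5,fy=2.5,interpolation=2); b=cv2.resize(q["frame"][185:265,175:255],(550,550),interpolation=2)
cv2.imwrite("pics/c5.png",np.hstack([a[:550],b])[:, :800] if a.shape[1]+550<=800 else cv2.resize(np.hstack([a,b]),(800,463)))
E
```

```text
[0.5584 0.2105 0.0596] [-1.7986e+02 -1.0000e-02 -6.1010e+01] [ 0.5 -0.4 -4.5]
```

View pics/c5.png

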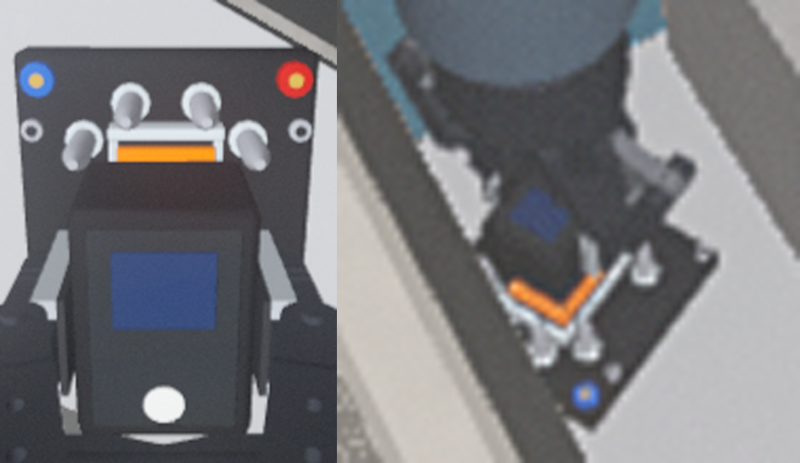

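The left half (wrist) shows the block centred between the posts: side-post tips are at (76,158) and (258,158), and the block's front edge runs about 80 to 250. I check this numerically.

```bash
python3 - <<'E'
from h import *
s=robot.sense(); zt=s["ee_pos"][2]
p=vision.snapshot("wrist"); g=cv2.cvtColor(p["frame"],6).astype(float); f=p["frame"].astype(int)
def R(uv,z): return (rel(p,s,onz(p,uv,z))*1000).round(1)
def edge(a,off):
    d=np.abs(np.diff(cv2.GaussianBlur(a.reshape(1,-1),(3,1),0)[0])); i=d.argmax(); w=d[max(0,i-2):i+3]; return off+max(0,i-2)+(w*np.arange(len(w))).sum()/w.sum()+.5
# crop px -> full: u=180+x/2.5*(scale), combined scaled by 800/950
k=950/800/2.5
for u in (220,258,290):
    a=g[:,u-2:u+3].mean(1); t=edge(a[132:152],132); print("far",u,t.round(1),R((u,t),.016))
for v in (155,170,185):
    a=g[v-1:v+2].mean(0); l=edge(a[178:200],178); r=edge(a[320:340],320); print("base",v,l.round(1),r.round(1),R((l,v),.016),R((r,v),.016))
org=(f[...,2]>180)&(f[...,0]<90)&(f[...,1]<190); org[:180]=0;org[210:]=0
v,u=np.nonzero(org); print("orange",u.min(),u.max(),v.min(),R((u.min()-.5,v.min()+3),.03),R((u.max()+.5,v.min()+3),.03))
d=(f.min(-1)>150); d[:295]=0; d[322:]=0; d[:,:245]=0; d[:,272:]=0; v,u=np.nonzero(d); print("blkdot",u.mean(),v.mean(),R((u.mean(),v.mean()),zt-.0057+.036))
for n,(x,y) in dict(Ltip=(76,158),Rtip=(258,158),FLtip=(125,118),FRtip=(203,118)).items(): print(n,R((180+x*k,120+y*k),.044))
b=zt-.0057
for n,(x,y) in dict(bl=(90,165),br=(248,165)).items(): print(n,R((180+x*k,120+y*k),b))
for x,y in ((72,212),(260,212)): print("top front",R((180+x*k,120+y*k),b+.036))
cv2.imwrite("pics/w6.png",cv2.resize(p["frame"][135:245,190:330],(800,629))[:600])
E
```

```text
far 220 141.7 [ 51.2 -24. ]
far 258 141.7 [51.2  0.4]
far 290 141.7 [51.2 20.9]
base 155 186.5 330.3 [ 42.7 -46.1] [42.6 47.3]
base 170 187.4 329.0 [ 32.7 -46.2] [32.6 47.2]
base 185 188.7 328.0 [ 22.5 -46. ] [22.4 47.2]
orange 0 281 180 [  27.7 -159.5] [27.5 14.9]
blkdot 257.47955390334573 311.91449814126395 [-18.2   0. ]
Ltip [ 24.1 -23.7]
Rtip [24.1 25.9]
FLtip [ 35.3 -10.1]
FRtip [35.3 10.7]
bl [ 25.3 -18.7]
br [25.3 21.8]
top front [ 27.2 -18. ]
top front [27.2 19.3]
```

View pics/w6.png

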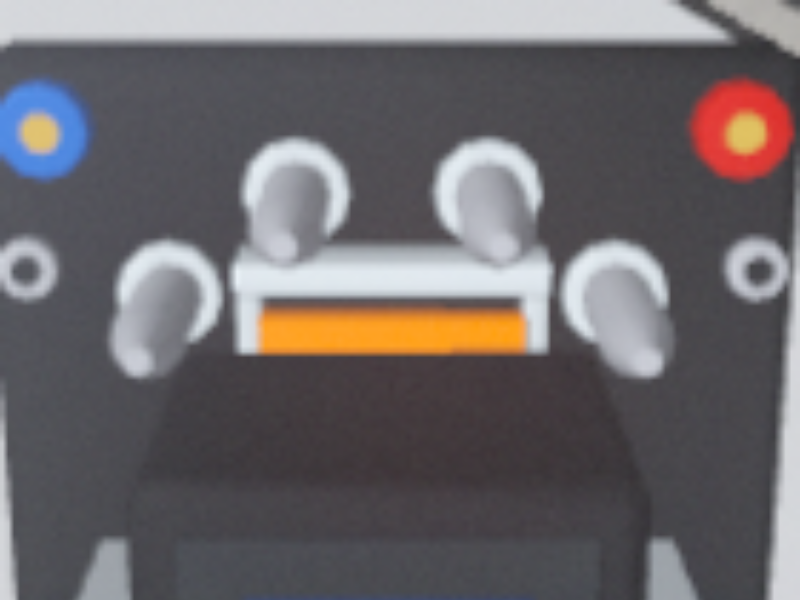

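I fit the socket and block together with a small camera correction to settle the lengthwise offset.

```bash
cat > fit.py <<'E'
from h import *
from scipy.optimize import least_squares
s=robot.sense(); zt=s["ee_pos"][2]; p=vision.snapshot("wrist")
y=np.radians(s["orientation"][2]); c_,s_=np.cos(y),np.sin(y)
T=p["camera_from_world"]; M=np.diag([1,-1,-1.])
F=lambda X,Y:(190+X/5.714-.4,135+Y/5.714-.4)
b=zt-.0057
# kind, x, y, z, pixel, weights(u,v)
obs=[("S",22,-26,.044,F(138,360),1,1),("S",22,26,.044,F(650,360),1,1),("S",34,-11,.044,F(285,245),1,1),("S",34,11,.044,F(508,245),1,1),
("S",22,-26,.016,F(169,295),1,1),("S",22,26,.016,F(615,295),1,1),("S",34,-11,.016,F(297,190),1,1),("S",34,11,.016,F(488,190),1,1),
("S",50,0,.016,(258,141.7),0,2),("S",32,-48,.016,(187.4,170),2,0),("S",32,48,.016,(329,170),2,0),
("B",-18,0,b+.036,(257.5,311.9),2,2),("B",28,0,b,F(388,355),0,2),("B",28,-20,b,F(185,355),.7,0),("B",28,20,b,F(592,355),.7,0),
("B",28,-20,b+.036,F(130,485),.5,.5),("B",28,20,b+.036,F(650,485),.5,.5)]
def res(q,full=False):
    sx,sy,bx,a=q[:4]; P=[]
    for k,x,yy,z,*_ in obs:
        if abs(yy)==11: yy=np.sign(yy)*a
        o=(sx,sy) if k=="S" else (bx,0)
        X,Y=(x+o[0])/1e3,(yy+o[1])/1e3
        P.append([s["ee_pos"][0]+X*c_+Y*s_, s["ee_pos"][1]+X*s_-Y*c_, z])
    Q=(np.array(P)@T[:3,:3].T+T[:3,3])@M
    Q=Q@cv2.Rodrigues(np.radians(q[7:10]))[0].T+q[4:7]/1e3
    U=np.c_[Q[:,0]/Q[:,2]*p["fx"]+p["cx"],Q[:,1]/Q[:,2]*p["fy"]+p["cy"]]
    r=(U-np.array([o[4] for o in obs]))
    if full: return r
    w=np.array([o[5:7] for o in obs])
    return np.r_[(r*w).ravel(),q[4:7]/2,q[7:10]/.5,q[2]/1.5]
o=least_squares(res,[0,0,0,11]+[0]*6,loss="soft_l1")
print("socket xy",o.x[:2].round(2),"block x",o.x[2].round(2),"a",o.x[3].round(1),"cam",o.x[4:].round(2),"sd",np.sqrt(np.diag(np.linalg.inv(o.jac.T@o.jac)))[:3].round(2))
print(res(o.x,True).round(1).tolist())
E
python3 fit.py
```

```text
socket xy [2.07 0.66] block x -0.43 a 11.2 cam [ 0.36  0.26  3.71 -0.39 -0.11  0.05] sd [1.46 0.54 1.36]
[[0.5, -0.2], [-0.4, -0.2], [-0.3, 0.0], [-0.4, 0.0], [1.0, -1.1], [-0.6, -1.1], [0.1, -0.1], [0.2, -0.1], [0.4, 2.0], [-0.6, 0.7], [1.0, 0.7], [0.0, -0.1], [-0.0, -0.1], [-0.8, -0.1], [0.6, -0.1], [-1.4, 2.0], [0.8, 1.9]]
```

```bash
python3 - <<'E'
from h import *
s=robot.sense()
for n in ["top","scene"]:
    p=vision.snapshot(n); f=cv2.imread(f"pics/{n}0.png"); g=cv2.cvtColor(f,6)
    y=np.radians(-61); ax=np.array([np.cos(y),np.sin(y)]); ay=np.array([np.sin(y),-np.cos(y)])
    c0=np.array([.5575,.210])
    # rectify base plane z=.016 around c0, 0.5 mm/px, axes (tool x down->rows, tool y->cols)
    pts=np.float32([[-70,-70],[70,-70],[70,70],[-70,70]]); uv=[]
    T=p["camera_from_world"]
    def proj(q): 
        c=T[:3,:3]@q+T[:3,3]; return [c[0]/-c[2]*p["fx"]+p["cx"],-c[1]/-c[2]*p["fy"]+p["cy"]]
    for zz,nm in ((.016,"base"),(.030,"plate")):
        uv=np.float32([proj(np.r_[c0+(a*ax+b*ay)/1e3,zz]) for a,b in pts])
        H=cv2.getPerspectiveTransform(uv,np.float32([[(b+70)*2,(a+70)*2] for a,b in pts]))
        W=cv2.warpPerspective(f,H,(280,280),flags=cv2.INTER_CUBIC).astype(float)
        G=W.mean(-1) if nm=="base" else W[...,2]-W[...,0]
        def ed(prof,lo,hi):
            q=cv2.GaussianBlur(prof.reshape(1,-1),(9,1),0)[0]; i0,i1=int((lo+70)*2),int((hi+70)*2); d=np.abs(np.diff(q))[i0:i1]; d=d*(d>d.max()*.4); return ((d*np.arange(i0,i1)).sum()/d.sum()+.5)/2-70
        E=(("x",0,50),("y",1,48)) if nm=="base" else (("x",0,21.5),("y",1,15))
        for a,axis,h in E:
            sel=slice(136-10,144+10) if nm=="plate" else None
            out=[]
            for off in ((-44,-36),(-36,-28),(28,36),(36,44)) if nm=="base" else ((-8,8),):
                i0,i1=int((off[0]+70)*2),int((off[1]+70)*2)
                pr=G[:,i0:i1].mean(1) if axis==0 else G[i0:i1].mean(1-1)
                e1,e2=ed(pr,-h-8,-h+8),ed(pr,h-8,h+8); out.append((round(e1,1),round(e2,1),round((e1+e2)/2,2)))
            print(n,nm,a,out)
d=np.array([.5575,.21])-s["ee_pos"][:2]; print("c0 rel tool (mm)",(d@ax*1e3).round(2),(d@ay*1e3).round(2),s["ee_pos"])
E
```

```text
top base x [(np.float64(-53.2), np.float64(47.6), np.float64(-2.78)), (np.float64(-53.0), np.float64(47.2), np.float64(-2.94)), (np.float64(-52.8), np.float64(49.6), np.float64(-1.56)), (np.float64(-53.4), np.float64(45.5), np.float64(-3.98))]
top base y [(np.float64(-47.0), np.float64(48.3), np.float64(0.64)), (np.float64(-46.8), np.float64(48.0), np.float64(0.61)), (np.float64(-46.5), np.float64(48.4), np.float64(0.98)), (np.float64(-48.1), np.float64(47.6), np.float64(-0.25))]
top plate x [(np.float64(-24.2), np.float64(19.0), np.float64(-2.61))]
top plate y [(np.float64(-14.0), np.float64(15.0), np.float64(0.49))]
scene base x [(np.float64(-47.6), np.float64(53.2), np.float64(2.81)), (np.float64(-49.2), np.float64(45.8), np.float64(-1.71)), (np.float64(-49.0), np.float64(44.1), np.float64(-2.48)), (np.float64(-49.0), np.float64(49.7), np.float64(0.34))]
scene base y [(np.float64(-49.2), np.float64(47.8), np.float64(-0.72)), (np.float64(-49.8), np.float64(46.2), np.float64(-1.8)), (np.float64(-49.6), np.float64(51.5), np.float64(0.98)), (np.float64(-47.8), np.float64(42.3), np.float64(-2.77))]
scene plate x [(np.float64(-21.5), np.float64(22.9), np.float64(0.72))]
scene plate y [(np.float64(-15.7), np.float64(16.0), np.float64(0.12))]
c0 rel tool (mm) 0.13 0.48 [0.55785892 0.2103462  0.05912052]
```

Request:
drive_tool(
  rows=[
    [[0.0007,0.0003,0],0,-1],
    [[0.0015,0.0006,0.003],0,-1],
    [[0.0015,0.0006,0.006],0,-1],
    [[0.0015,0.0006,0.008],0,-1],
    [[0.0015,0.0006,0.008],0,-1],
    [[0.0015,0.0006,0.008],0,-1],
  ],
)

```text
clock: 13.7
ee_pos: [0.5577, 0.2085, 0.0502]
orientation: [180.0, -0.0, -61.0]
wrist_force: [-0.0, 0.4, -5.7]
gripper_width: 0.458
grasp_force: 82.1
```

```bash
python3 - <<'E'
from h import *
s=robot.sense(); print(s["ee_pos"].round(4),s["orientation"].round(2),s["wrist_force"].round(1),s["moment"].round(2))
p=vision.snapshot("wrist"); np.save("w7.npy",p["frame"])
cv2.imwrite("pics/w7.png",cv2.resize(p["frame"][135:240,188:328],(800,600),interpolation=2))
E
```

```text
[0.5577 0.2085 0.0502] [179.99  -0.   -61.03] [-0.   0.4 -5.7] [-0.01 -0.   -0.02]
```

View pics/w7.png

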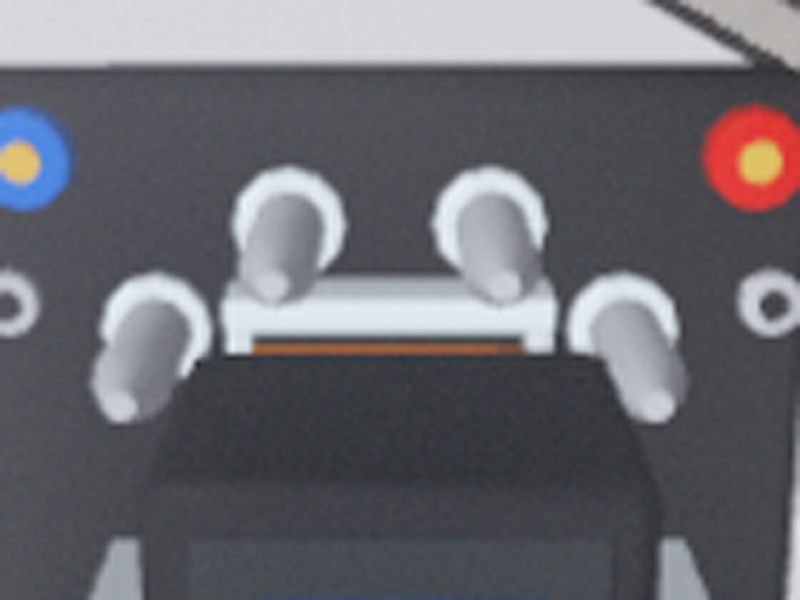

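At equal height, the side tips are at (122,405) and (658,405), the far tips at (277,283) and (507,283), and the block's front lower edge spans 195–605 at row 357. The block is about 0.9 mm too far right and about 1.2 mm short. I correct both and enter.

Request:
drive_tool(
  rows=[
    [[0.0005,-0.0004,0],0,-1],
    [[0.001,-0.0008,0],0,-1],
    [[0.001,-0.0008,0.002],0,-1],
    [[0.001,-0.0008,0.004],0,-1],
    [[0.001,-0.0008,0.006],0,-1],
    [[0.001,-0.0008,0.006],0,-1],
    [[0.001,-0.0008,0.006],0,-1],
  ],
)

```text
clock: 14.45
ee_pos: [0.5588, 0.2079, 0.0442]
orientation: [180.0, -0.0, -61.0]
wrist_force: [0.4, -0.7, -5.4]
gripper_width: 0.456
grasp_force: 82.1
```

```bash
python3 -c "
from h import *
s=robot.sense(); print(s['ee_pos'].round(4),s['wrist_force'].round(1),s['moment'].round(2),s['orientation'].round(2))"
```

```text
[0.5588 0.2079 0.0442] [ 0.4 -0.7 -5.4] [-0.01  0.02  0.02] [179.99  -0.   -61.03]
```

No contact, and the block's bottom is about 5.5 mm below the tips. I continue down.

Request:
drive_tool(
  rows=[
    [[0,0,0.002],0,-1],
    [[0,0,0.004],0,-1],
    [[0,0,0.006],0,-1],
    [[0,0,0.008],0,-1],
    [[0,0,0.008],0,-1],
    [[0,0,0.008],0,-1],
  ],
)

```text
clock: 15.05
ee_pos: [0.5588, 0.208, 0.0363]
orientation: [180.0, -0.0, -61.0]
wrist_force: [-0.3, -0.8, -4.7]
gripper_width: 0.454
grasp_force: 82.1
```

Request:
drive_tool(
  rows=[
    [[0,0,0.002],0,-1],
    [[0,0,0.004],0,-1],
    [[0,0,0.0055],0,-1],
    [[0,0,0.0055],0,-1],
    [[0,0,0.0055],0,-1],
    [[0,0,0.0055],0,-1],
  ],
)

```text
clock: 15.65
ee_pos: [0.5591, 0.2081, 0.0318]
orientation: [-179.9, -0.0, -61.0]
wrist_force: [-3.4, 0.2, 4.7]
gripper_width: 0.458
grasp_force: 83.2
```

Request:
drive_tool(
  rows=[
    [[0,0,0.001],0,-1],
    [[0,0,0.002],0,-1],
    [[0,0,0.003],0,-1],
    [[0,0,0.004],0,-1],
    [[0,0,0.004],0,-1],
    [[0,0,0.004],0,-1],
    [[0,0,0.004],0,-1],
  ],
)

```text
clock: 16.35
ee_pos: [0.5592, 0.2081, 0.0307]
orientation: [-179.9, -0.0, -61.0]
wrist_force: [-12.8, -1.4, 24.2]
gripper_width: 0.46
grasp_force: 85.8
```

Request:
drive_tool(
  rows=[
    [[0,0,0.001],0,-1],
    [[0,0,0.002],0,-1],
    [[0,0,0.002],0,-1],
    [[0,0,0.002],0,-1],
  ],
)

```text
clock: 16.75
ee_pos: [0.5592, 0.2081, 0.0306]
orientation: [-179.8, -0.1, -60.9]
wrist_force: [-17.8, -1.7, 34.1]
gripper_width: 0.458
grasp_force: 87.3
```

It is on the stops: z holds at 0.0306–0.0307 against 0.0307 expected while the force rises steeply. I relax the excess push and the side load a little, then check.

Request:
drive_tool(
  rows=[
    [[-0.0002,0.0004,-0.0005],0,-1],
    [[-0.0004,0.0008,-0.001],0,-1],
    [[-0.0004,0.0008,-0.001],0,-1],
    [[-0.0004,0.0008,-0.001],0,-1],
    [[-0.0004,0.0008,-0.001],0,-1],
  ],
)

```text
clock: 17.25
ee_pos: [0.5592, 0.2081, 0.0307]
orientation: [-179.8, -0.1, -60.9]
wrist_force: [-10.8, -2.8, 26.6]
gripper_width: 0.461
grasp_force: 86.1
```

```bash
python3 -c "
from h import *
s=robot.sense(); print(s['clock'],s['ee_pos'].round(4),s['wrist_force'].round(1),s['moment'].round(2),s['orientation'].round(2))
p=vision.snapshot('wrist'); C=cloud(p); m=np.zeros((384,512),bool); m[230:300,235:280]=1
print('block top z',np.median(C[m][:,2]).round(4),'expect ~.061 (earlier reading was 1.4 mm low)')
q=vision.snapshot('top'); D=cloud(q); [print(r['confidence'],D[int(r['at'][1]),int(r['at'][0])].round(3)) for r in spotter.spot_in(q,'module_a')[:3]]"
```

```text
17.25 [0.5592 0.2081 0.0307] [-10.8  -2.8  26.6] [-1.01  4.27 -0.17] [-1.7976e+02 -9.0000e-02 -6.0950e+01]
block top z 0.0598 expect ~.061 (earlier reading was 1.4 mm low)
0.53 [0.347 0.309 0.04 ]
```

The block is seated and held with about 27 N of downward push. A is upright on the mat, with its top at about 0.04 m. I hand in.

```bash
python3 -c "
from cell import ticket; print(ticket.hand_in())"
```

```text
the job is handed in; nothing more can be done
None
```

I handed the job in with the heavier block (B, about 0.53 kg) in the socket, its white dot at the socket's dot end, still gripped and pressed down on the stops with about 27 N; the lighter one (A, about 0.25 kg) is standing upright on the mat.

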